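Push the ink cartridges home in the refill dock

ROBOT

A 7-joint arm with a two-finger parallel gripper is mounted at the origin on the work surface. World frame = base frame: x ahead of the robot, y to its left, z up, the work surface at z = 0. Lengths are in m, angles in rad, forces in N, time in s.
With the tool pointing down it reaches from about 0.425 to 0.95 m from the base axis. Payload 4.7 kg.
Tool frame: the origin (TCP) lies on the mounting face of the last link; the fingertips stand 182 mm ahead of it and the grasp point (between the pads) lies 164 mm ahead of it; z points along the fingers, y is the direction in which the jaws open and shut (so a half turn about z gives the same grasp; the last joint's range is limited). The gripper opens to 87 mm and grips with 3 to 60 N. Pads are 19 mm wide; open, the fingers measure 117 mm over their backs; the gripper's body (75 mm by 190 mm) begins 51 mm behind the grasp point.
Start: joints at [-1.182, 0.469, -0.049, 1.532, 0.024, 1.141, -0.082], TCP at [0.274, 0.617, 0.405] pointing down, gripper open.
Joint ranges: [-2.59, 2.59], [-0.33, 1.99], [-1.39, 1.29], [0.1, 2.45], [-1.04, 4.18], [0.21, 1.99], [-2.66, 2.66]. Speed limits (rad/s): [2.57, 2.57, 3.14, 3.14, 3.14, 3.14, 3.14].

INTERFACE

Orientations are given as a unit quaternion [x, y, z, w].
In Python, from plant import bot, snapshot, hand_in gives the robot as it stands. The module is installed in compiled form; this text tells all that it offers.
- The arm moves only by the shell command python3 -m handwheel 'ROWS'. ROWS is JSON, a list of rows, each a list of 3 entries, a list of its own where there are three numbers: the shift along the tool's x, y, z in mm, then the turn, a rotation vector about the tool's x, y, z in rad, then the closure in counts, from 0 (fully open) to 255 (shut). In form: [[[x, y, z], [ax, ay, az], hand], ...]. A call has 1 to 20 rows; each row shifts and turns the commanded pose from where the row before left it, along the tool's axes as they then stand; what a row does not reach is not made up. A row lasts 1/12 s, in which the tool goes at most 41.7 mm and 7.16 degrees, less where a joint would pass 70% of its speed; a pose out of reach is approached as far as the arm can. A call with a gripper value outside its range is refused whole. The fingers move at their own pace and stop on an object; the grip force is fixed at half the most. Time passes only in rows, so rows that do not move let the fingers close. It gives the time, the measured TCP pose, the force and the opening at its end, in the units of the state.
- bot.state(): the state, without advancing time (a new reading comes with each control period).
- snapshot(name): name is "scene" or "top"; returns a dict with "pixels" (384x512x3 uint8, red, green, blue), "intrinsics" (3x3 intrinsics, pixels), "rvec" (rotation vector, rad) and "tvec" (3), from world to camera coordinates, as OpenCV has them. Camera axes: x right, y down, z forward; pixel columns grow to the right and rows downward; lengths in m; the calibration is good to about 2 mm. A picture is of the moment at which its call begins. There is no depth.
- hand_in(): hands the job in, once; it reports no verdict.
The state is a dict: "t": time; "q": joint angles; "dq": joint speeds; "joint_torque": joint torques, N m; "ee_pos": TCP position; "orientation": TCP orientation; "wrist_force": force on the tool from outside, world axes, zero at the start; "moment": the same for the moment, N m; "width": finger opening in m.
Only numpy, scipy, OpenCV 4.12 (cv2) and the standard library are available. Lean on these libraries where they do the work, as an engineer would, in place of code of your own. Each camera call takes 0.05 s, during which the arm holds its last target. There are 200 camera calls.

TASK

Push the row of four ink cartridges along the dock's rail as one train, pushing only on the rearmost (black) one, until the front one is fully home against the end stop and all four are still touching. Then press the green button on the dock's head unit fully down to report the dock loaded, and move clear. Do not lift or tip the cartridges, do not press the button before the row is home, and leave everything else on the table where it is.

Things in the scene. Friction and masses are not known exactly. Their poses are not given: they have to be found in the camera images.
- dock: Ink dock, fixed: grey metal plate 370 x 120 x 10 mm with an open-topped rail (channel) along its x, grey head unit at the +x end. Origin: centre of underside, on the table; x towards the head, z up. Channel floor 10 mm up, 94 mm wide, open at the -x end (x = -185 mm); fence tops 22 mm up. Head unit from x = 120 to 185 mm, 60 mm high; its face with the red pad is the end stop.
- dock_stop (a point): Middle of the rail's end stop face, at channel floor height (10 mm above the table); axes as the dock's. A front cartridge resting on the stop has its origin 22 mm from here, at x = -22 mm.
- cart_cyan: Ink cartridge with a cyan top, number 1 of the row of four counted from the end stop (front one): loose block 44 mm along the rail x 90 mm across x 46 mm high, 80 to 170 g. Origin at centre of underside, on the channel floor; x along the rail towards the stop. Row starts touching, 45 to 105 mm short of the stop.
- cart_magenta: Ink cartridge with a magenta top, number 2 of the row of four counted from the end stop: loose block 44 mm along the rail x 90 mm across x 46 mm high, 80 to 170 g. Origin at centre of underside, on the channel floor; x along the rail towards the stop. Row starts touching, 45 to 105 mm short of the stop.
- cart_yellow: Ink cartridge with a yellow top, number 3 of the row of four counted from the end stop: loose block 44 mm along the rail x 90 mm across x 46 mm high, 80 to 170 g. Origin at centre of underside, on the channel floor; x along the rail towards the stop. Row starts touching, 45 to 105 mm short of the stop.
- cart_black: Ink cartridge with a black top, number 4 of the row of four counted from the end stop (rearmost, the one farthest from the stop): loose block 44 mm along the rail x 90 mm across x 46 mm high, 80 to 170 g. Origin at centre of underside, on the channel floor; x along the rail towards the stop. Row starts touching, 45 to 105 mm short of the stop.
- ready (a joint): Travel of the green ready button, m: 0 up, 0.006 fully down; it springs back; fully down takes 5 N.
- ready_top (a point): Centre of the top of the green ready button (32 mm diameter, pressed straight down), on top of the head unit.
- ink_bottle: Bystander, to be left alone: violet ink bottle, 48 mm diameter, 75 mm high; loose; origin at the centre of its underside.
- tape_roll: Bystander, to be left alone: orange ring of tape lying flat, 68 mm diameter, 24 mm high; loose; origin at the centre of its underside.
- mug: Bystander, to be left alone: white ceramic cup, 66 mm diameter, 70 mm high; loose; origin at the centre of its underside.
- weight: Bystander, to be left alone: steel paper weight with a knob, 48 mm diameter, 48 mm high; loose; origin at the centre of its underside.
- screwdriver: Bystander, to be left alone: screwdriver lying on the table; loose.
- spare_cart: Bystander, to be left alone: spare violet cartridge, 44 x 90 x 46 mm, standing on the table away from the dock; loose; origin at the centre of its underside.
- pen_cup: Bystander, to be left alone: blue plastic cup, 72 mm diameter, 90 mm high; loose; origin at the centre of its underside.

How it is judged:
On the way, in this order (a step that is already met when the one before it is completed fails the run):
1. the row of four is home against the end stop, closed up (x of cart_cyan in the frame of dock_stop above -0.025 m and x of cart_magenta in the frame of dock_stop above -0.07 m and x of cart_yellow in the frame of dock_stop above -0.115 m and x of cart_black in the frame of dock_stop above -0.16 m and y of cart_cyan in the frame of dock_stop between -0.006 and 0.006 m and height (world z) of cart_cyan between 0.006 and 0.014 m and angle between each of cart_cyan, cart_magenta, cart_yellow, cart_black's own z axis and vertical below 0.06 rad and y of cart_magenta in the frame of dock_stop between -0.006 and 0.006 m and height (world z) of cart_magenta between 0.006 and 0.014 m and y of cart_yellow in the frame of dock_stop between -0.006 and 0.006 m and height (world z) of cart_yellow between 0.006 and 0.014 m and y of cart_black in the frame of dock_stop between -0.006 and 0.006 m and height (world z) of cart_black between 0.006 and 0.014 m), for 0.2 s.
2. the ready button is pressed down (over 4.5 mm of its 6 mm) (value of joint ready above 0.0045 m), for 0.05 s.
At the end, for the whole second after the job is handed in: Front cartridge within 3 mm of the end stop, the others within 4, 5 and 6 mm of their places in a closed row; all flat on the channel floor (4 mm, 0.06 rad), within 6 mm of its middle, at rest; button up again; bystanders within 20 mm of where they were (all of step 1 and linear speed of each of cart_cyan, cart_magenta, cart_yellow, cart_black below 0.01 m/s and value of joint ready below 0.002 m and distance of each of ink_bottle, tape_roll, mug, weight, screwdriver, spare_cart, pen_cup from where it was at the start of the episode below 0.02 m); the robot touches nothing.
It fails at once if the row comes apart: a gap of more than 8 mm opens between neighbouring cartridges (distance between cart_cyan and cart_magenta above 0.052 m or distance between cart_magenta and cart_yellow above 0.052 m or distance between cart_yellow and cart_black above 0.052 m).
It fails at once if a cartridge of the row is lifted or tipped: raised more than 8 mm or tilted more than 0.25 rad (height (world z) of any of cart_cyan, cart_magenta, cart_yellow, cart_black above 0.018 m or angle between any of cart_cyan, cart_magenta, cart_yellow, cart_black's own z axis and vertical above 0.25 rad).
It fails at once if the robot's fingers push on a cartridge other than the rearmost (black) one (over 1 N) (contact force between the fingers and cart_cyan above 1 N or contact force between the fingers and cart_magenta above 1 N or contact force between the fingers and cart_yellow above 1 N).
It fails at once if the ready button is pressed (over 3 mm) before the row is home (value of joint ready above 0.003 m and not (x of cart_cyan in the frame of dock_stop above -0.025 m and x of cart_magenta in the frame of dock_stop above -0.07 m and x of cart_yellow in the frame of dock_stop above -0.115 m and x of cart_black in the frame of dock_stop above -0.16 m)).
It fails at once if a bystander is moved more than 20 mm (distance of any of ink_bottle, tape_roll, mug, weight, screwdriver, spare_cart, pen_cup from where it was at the start of the episode above 0.02 m).
It also fails if it takes over 40 s, if anything falls off the work surface, if the arm or the gripper's body presses on something with over 40 N, if the wrist force passes 120 N, or if a joint passes its speed limit or range.

## Working session

There is one attempt and no reset: what is moved stays moved. The work goes in short steps, Python scripts to look and compute and a shell command to move; the robot and the scene stay as the last step left them, time stands still between calls to the robot, and variables do not carry over. Pictures are saved under pics/ and viewed, about 8 in all and at most 12, crops included, and the job is handed in when it is done.

```bash
mkdir -p pics; python3 - <<'E'
from plant import bot,snapshot
import cv2,numpy as np
for n in("scene","top"):
    s=snapshot(n);cv2.imwrite(f"pics/{n}0.png",s["pixels"][:,:,::-1]);np.savez(f"{n}0.npz",**s)
    R=cv2.Rodrigues(s["rvec"])[0];print(n,-R.T@np.ravel(s["tvec"]),s["intrinsics"][0,0])
s=bot.state();print({k:np.round(s[k],4) for k in("t","ee_pos","orientation","wrist_force","width")})
E
```

```text
scene [1.12606783 0.92831405 0.84709619] 481.38391190134803
top [ 0.33694272 -0.03070223  1.12317264] 414.19372491839385
{'t': np.float64(0.1), 'ee_pos': array([0.2738, 0.6167, 0.4038]), 'orientation': array([ 2.074e-01,  9.783e-01, -9.000e-04, -1.000e-04]), 'wrist_force': array([-0.0589, -0.8755, -0.1566]), 'width': np.float64(0.087)}
```

View pics/top0.png

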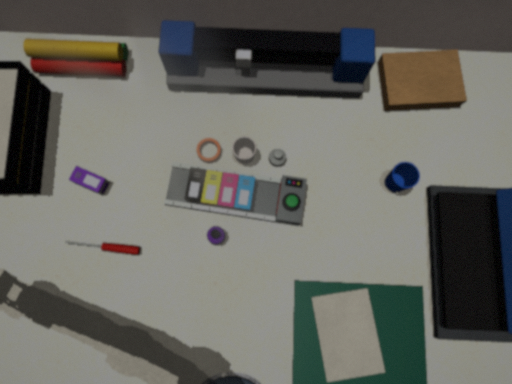

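View pics/scene0.png

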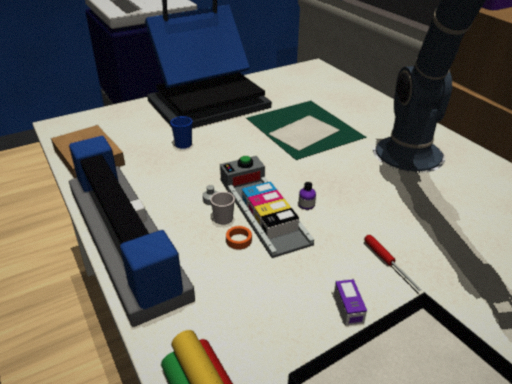

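The top view shows the dock near pixels (165..307, 165..224). Black is at about (195,187), cyan (244,193) and the green button (291,201). The mug (245,150), tape (208,150), weight (278,157) and bottle (216,236) stand close alongside.

```bash
cat > h.py <<'E'
import cv2,numpy as np
def ray(s,uv,z):
    R=cv2.Rodrigues(s["rvec"])[0];c=-R.T@np.ravel(s["tvec"])
    d=R.T@np.linalg.inv(s["intrinsics"])@np.array([uv[0],uv[1],1.])
    return (c+d*(z-c[2])/d[2])
def blobs(px,box):
    x0,y0,x1,y1=box;h=cv2.cvtColor(px[y0:y1,x0:x1],cv2.COLOR_RGB2HSV);o={}
    for n,a,b in[("green",(50,120,60),(75,255,255)),("cyan",(93,120,90),(108,255,255)),("magenta",(155,90,90),(174,255,255)),("yellow",(22,120,90),(32,255,255)),("black",(0,0,0),(180,255,52))]:
        k,l,st,ce=cv2.connectedComponentsWithStats(cv2.inRange(h,a,b))
        if k>1:
            i=1+st[1:,4].argmax();pts=np.argwhere(l==i)[:,::-1]+[x0,y0]
            o[n]=(cv2.minAreaRect(pts.astype(np.float32)),st[i,4])
    return o
E
python3 - <<'E'
from h import *
s=dict(np.load("top0.npz"));px=s["pixels"]
for n,(r,a) in blobs(px,(160,160,310,228)).items():
    z=.066 if n=="green" else .056
    print(n,a,np.round(r,1).tolist() if 0 else r,ray(s,r[0],z).round(4))
cv2.imwrite("pics/c0.png",cv2.resize(px[130:250,150:320,::-1],None,fx=4.7,fy=4.7,interpolation=cv2.INTER_CUBIC))
E
```

```text
green 118 ((291.5, 200.5), (11.0, 11.0), 90.0) [ 0.5504 -0.1318  0.066 ]
cyan 250 ((244.58108520507812, 192.0135040283203), (14.960308074951172, 32.057804107666016), 9.462322235107422) [ 0.5698 -0.0086  0.056 ]
magenta 323 ((227.67567443847656, 189.44595336914062), (15.289106369018555, 32.879798889160156), 9.462322235107422) [0.5747 0.0363 0.056 ]
yellow 210 ((210.42666625976562, 187.48899841308594), (16.11966323852539, 31.695411682128906), 8.530765533447266) [0.578  0.0821 0.056 ]
black 103 ((291.2500305175781, 201.75), (16.970561981201172, 16.26345443725586), 45.0) [ 0.549  -0.1322  0.056 ]
```

View pics/c0.png

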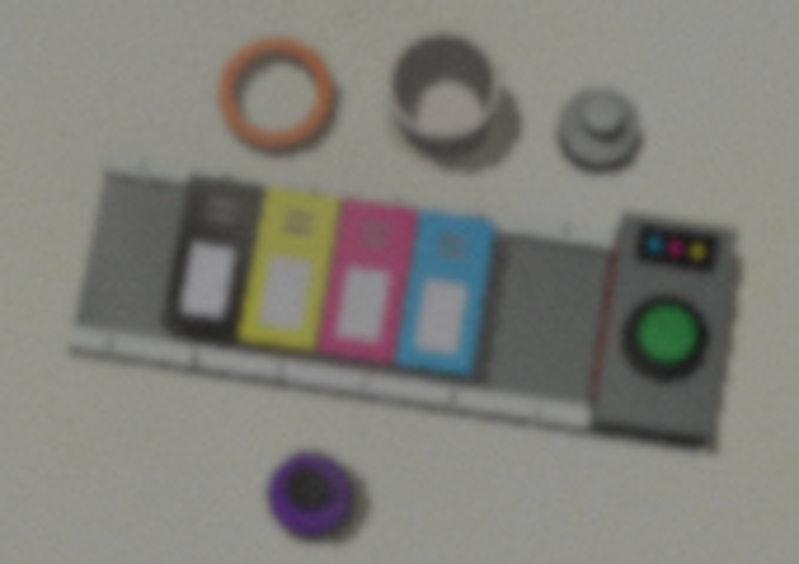

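The crop shows the row with black at crop (212,258) up to cyan (448,290). The stop's red line runs from (612,247) to (595,402), with the button at (667,333) and the rail's near fence from (70,350) to (590,428). The rail behind black is clear. Next: dock direction and distances.

```bash
python3 - <<'E'
from h import *
s=dict(np.load("top0.npz"));
f=lambda u,v,z:ray(s,(u/4.7+150-.4,v/4.7+130-.4),z)
P={n:f(*a) for n,a in dict(fA=(70,350,.015),fB=(590,428,.015),redT=(614,247,.056),redB=(596,402,.056),hTR=(737,230,.06),hBR=(716,448,.06),hTL=(625,215,.06),hBL=(592,430,.06),kTL=(190,178,.056),kBL=(167,334,.056),cTR=(494,218,.056),cBR=(470,374,.056),black=(212,258,.056),btn=(667,333,.066),farA=(105,173,.022),farB=(612,243,.022),tape=(277,95,.024),weight=(600,130,.03),mug=(445,85,.07),bottle=(308,490,.075)).items()}
for n,p in P.items():print(n,p.round(4))
an=lambda a,b:np.degrees(np.arctan2(*(P[b]-P[a])[[1,0]]))
print(an("fA","fB"),an("farA","farB"),an("kTL","cTR"),an("kBL","cBR"),an("hTR","hBR")+90, an("kTL","kBL")+90,an("cTR","cBR")+90)
E
```

```text
fA [0.5355 0.2082 0.015 ]
fB [ 0.5033 -0.0938  0.015 ]
redT [ 0.6007 -0.1018  0.056 ]
redB [ 0.5118 -0.0943  0.056 ]
hTR [ 0.6126 -0.1705  0.06  ]
hBR [ 0.4885 -0.1608  0.06  ]
hTL [ 0.6185 -0.1072  0.06  ]
hBL [ 0.4955 -0.0924  0.06  ]
kTL [0.6303 0.1401 0.056 ]
kBL [0.5396 0.1461 0.056 ]
cTR [ 0.6146 -0.0335  0.056 ]
cBR [ 0.5245 -0.0238  0.056 ]
black [0.5843 0.1242 0.056 ]
btn [ 0.5505 -0.1319  0.066 ]
farA [0.6405 0.1956 0.022 ]
farB [ 0.6114 -0.1029  0.022 ]
tape [0.6922 0.0977 0.024 ]
weight [ 0.6773 -0.0934  0.03  ]
mug [ 0.6875 -0.0024  0.07  ]
bottle [0.4539 0.0605 0.075 ]
-96.08916417947293 -95.55931671872011 -95.18948179024987 -95.0951639118207 265.5083986303497 266.1888761607263 263.90116606761535
```

Stop at about (0.556,-0.098), rail direction about -95.5°, black rear face at (0.585,0.143), gap about 70 mm. I'll turn the tool so its y lies across the rail, which makes the push tool -x, with the jaws part-open for two square contacts.

```bash
python3 -m handwheel '[[[0,0,0],[0,0,0.1248],138],[[0,0,0],[0,0,0.1248],138],[[0,0,0],[0,0,0.1248],138],[[0,0,0],[0,0,0.1248],138],[[0,0,0],[0,0,0.1248],138],[[0,0,0],[0,0,0.1248],138],[[0,0,0],[0,0,0.1248],138],[[0,0,0],[0,0,0.1248],138],[[0,0,0],[0,0,0.1248],138],[[0,0,0],[0,0,0.1248],138],[[0,0,0],[0,0,0],138]]'
python3 -m handwheel '[[[-20,18,0],[0,0,0],138],[[-20,18,0],[0,0,0],138],[[-20,18,0],[0,0,0],138],[[-20,18,0],[0,0,0],138],[[-20,18,0],[0,0,0],138],[[-20,18,0],[0,0,0],138],[[-20,18,0],[0,0,0],138],[[-20,18,0],[0,0,0],138],[[-20,18,0],[0,0,0],138],[[-20,18,0],[0,0,0],138],[[-20,18,0],[0,0,0],138],[[-20,18,0],[0,0,0],138],[[-20,18,0],[0,0,0],138],[[-20,18,0],[0,0,0],138],[[-20,18,0],[0,0,0],138],[[-20,18,0],[0,0,0],138],[[-20,18,0],[0,0,0],138],[[-20,18,0],[0,0,0],138],[[-20,15,0],[0,0,0],138],[[0,0,0],[0,0,0],138]]'
cat >> h.py <<'E'
U=np.array([-.0958,-.9954]);V=np.array([.9954,-.0958]);K=np.array([.585,.143])
def rep():
    from plant import bot
    from scipy.spatial.transform import Rotation as Ro
    s=bot.state();p=s["ee_pos"];R=Ro.from_quat(s["orientation"]).as_matrix()
    print("t",s["t"],"p",np.round(p,4),"tipz",round(p[2]-.182,4),"ytool ang",np.degrees(np.arctan2(R[1,1],R[0,1])).round(2),"tilt",R[2].round(4),"F",np.round(s["wrist_force"],2),"w",s["width"],"rel K along,lat mm",(1e3*(p[:2]-K)@np.c_[U,V]).round(1))
E
python3 -c "from h import *;rep()"
```

```text
t: 1.02
ee_pos: [0.2736, 0.6169, 0.4041]
orientation: [0.74, 0.672, -0.0, 0.0]
wrist_force: [-0.1, -0.0, 0.1]
width: 0.0403
t: 2.68
ee_pos: [0.5778, 0.2004, 0.4048]
orientation: [0.742, 0.671, -0.001, 0.002]
wrist_force: [-0.3, -0.8, 0.5]
width: 0.0401
t 2.6833 p [0.5778 0.2004 0.4048] tipz 0.2228 ytool ang -5.76 tilt [-0.0036  0.0022 -1.    ] F [-0.26 -0.79  0.47] w 0.04005859109740347 rel K along,lat mm [-56.4 -12.7]
```

```bash
python3 -m handwheel '[[[0,13,5],[0,0,0],138],[[0,0,25],[0,0,0],138],[[0,0,25],[0,0,0],138],[[0,0,25],[0,0,0],138],[[0,0,25],[0,0,0],138],[[0,0,25],[0,0,0],138],[[0,0,25],[0,0,0],138],[[0,0,20],[0,0,0],138],[[0,0,12],[0,0,0],138],[[0,0,5],[0,0,0],138],[[0,0,0],[0,0,0],138],[[0,0,0],[0,0,0],138]]'
python3 - <<'E'
from h import *;rep()
from plant import snapshot
s=snapshot("top");cv2.imwrite("pics/c1.png",cv2.resize(s["pixels"][130:250,150:320,::-1],None,fx=4.7,fy=4.7,interpolation=cv2.INTER_CUBIC))
s=snapshot("scene");cv2.imwrite("pics/d1.png",cv2.resize(s["pixels"][140:270,190:340,::-1],None,fx=4.5,fy=4.5,interpolation=cv2.INTER_CUBIC))
E
```

```text
t: 3.68
ee_pos: [0.5887, 0.2058, 0.2133]
orientation: [0.74, 0.673, 0.001, 0.0]
wrist_force: [0.8, 0.2, 0.3]
width: 0.0398
t 3.6833 p [0.5887 0.2058 0.2133] tipz 0.0313 ytool ang -5.38 tilt [ 8.e-04  1.e-03 -1.e+00] F [0.78 0.21 0.27] w 0.039783458675694626 rel K along,lat mm [-62.8  -2.3]
```

View pics/d1.png

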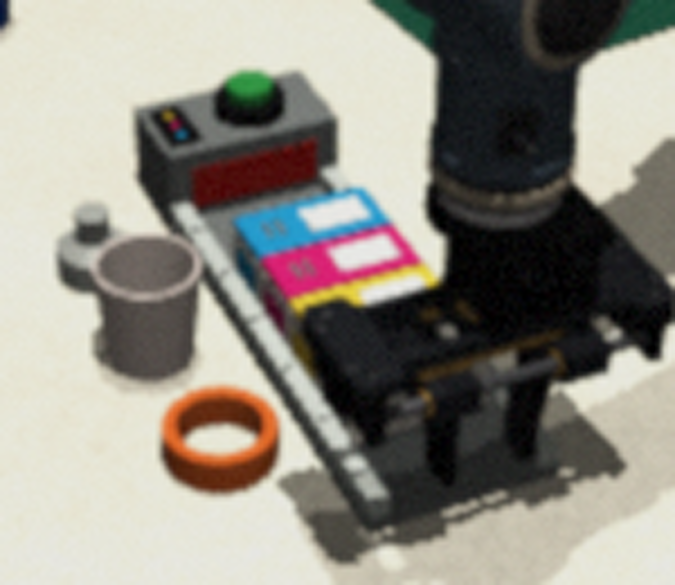

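The fingers sit inside the fences behind black, at a height that clears everything. Advance to contact.

```bash
python3 -m handwheel '[[[-5,2,0],[0,0,0],138],[[-6,0,0],[0,0,0],138],[[-6,0,0],[0,0,0],138],[[-6,0,0],[0,0,0],138],[[-6,0,0],[0,0,0],138],[[-5,0,0],[0,0,0],138],[[-4,0,0],[0,0,0],138],[[-3,0,0],[0,0,0],138],[[-2,0,0],[0,0,0],138],[[-2,0,0],[0,0,0],138],[[-2,0,0],[0,0,0],138],[[-2,0,0],[0,0,0],138]]'
python3 -c "from h import *;rep()"
python3 -m handwheel '[[[-2,0,0],[0,0,0],138],[[-2,0,0],[0,0,0],138],[[-2,0,0],[0,0,0],138],[[-2,0,0],[0,0,0],138],[[-2,0,0],[0,0,0],138],[[-2,0,0],[0,0,0],138],[[-2,0,0],[0,0,0],138]]'
python3 -c "from h import *;rep()"
```

```text
t: 4.78
ee_pos: [0.5855, 0.1566, 0.2127]
orientation: [0.74, 0.673, 0.0, -0.0]
wrist_force: [-0.1, 1.2, 0.1]
width: 0.0401
t 4.7833 p [0.5855 0.1566 0.2127] tipz 0.0307 ytool ang -5.43 tilt [ 7.e-04 -1.e-04 -1.e+00] F [-0.09  1.18  0.09] w 0.04013655928473499 rel K along,lat mm [-13.6  -0.8]
t: 5.37
ee_pos: [0.5842, 0.1423, 0.2127]
orientation: [0.74, 0.673, 0.0, -0.0]
wrist_force: [-0.8, 1.9, -0.4]
width: 0.04
t 5.3667 p [0.5842 0.1423 0.2127] tipz 0.0307 ytool ang -5.44 tilt [ 2.e-04 -0.e+00 -1.e+00] F [-0.76  1.94 -0.35] w 0.04004010599400319 rel K along,lat mm [ 0.8 -0.7]
```

In contact, with about 2 N along the rail. Continue steadily.

```bash
python3 -m handwheel '[[[-2,0,0],[0,0,0],138],[[-3,0,0],[0,0,0],138],[[-3,0,0],[0,0,0],138],[[-3,0,0],[0,0,0],138],[[-3,0,0],[0,0,0],138],[[-3,0,0],[0,0,0],138],[[-3,0,0],[0,0,0],138],[[-3,0,0],[0,0,0],138],[[-3,0,0],[0,0,0],138],[[-3,0,0],[0,0,0],138],[[-3,0,0],[0,0,0],138],[[-3,0,0],[0,0,0],138],[[-3,0,0],[0,0,0],138],[[-2,0,0],[0,0,0],138],[[-2,0,0],[0,0,0],138],[[-1,0,0],[0,0,0],138],[[0,0,0],[0,0,0],138]]'
python3 - <<'E'
from h import *;rep()
from plant import snapshot
s=snapshot("scene");cv2.imwrite("pics/d2.png",cv2.resize(s["pixels"][140:270,190:340,::-1],None,fx=4.5,fy=4.5,interpolation=cv2.INTER_CUBIC))
E
```

```text
t: 6.78
ee_pos: [0.5801, 0.0991, 0.2127]
orientation: [0.74, 0.673, -0.0, 0.0]
wrist_force: [-0.2, 0.7, -0.2]
width: 0.0399
t 6.7833 p [0.5801 0.0991 0.2127] tipz 0.0307 ytool ang -5.45 tilt [-4.e-04 -1.e-04 -1.e+00] F [-0.23  0.65 -0.2 ] w 0.039934989513298845 rel K along,lat mm [44.2 -0.7]
```

View pics/d2.png

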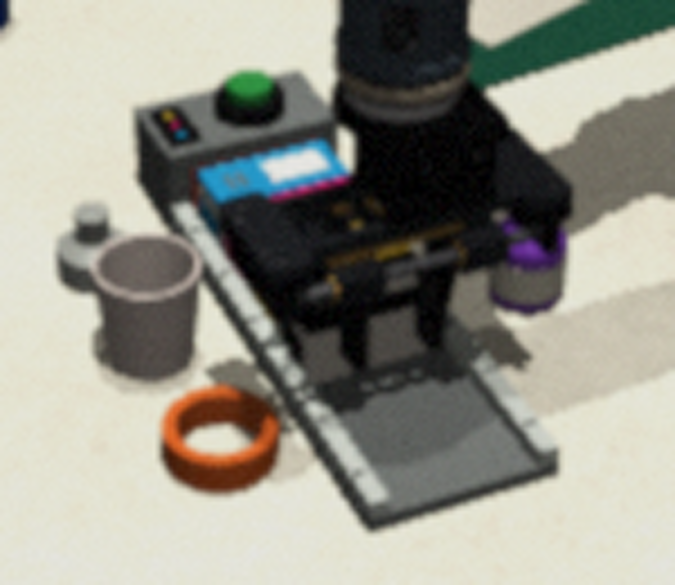

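The row is still closed and cyan is close to the stop, with the bottle undisturbed. Creep on, watching the force.

```bash
python3 -m handwheel '[[[-2,0,0],[0,0,0],138],[[-2,0,0],[0,0,0],138],[[-2,0,0],[0,0,0],138],[[-2,0,0],[0,0,0],138],[[-1,0,0],[0,0,0],138],[[-1,0,0],[0,0,0],138]]'
python3 -c "from h import *;rep()"
python3 -m handwheel '[[[-1,0,0],[0,0,0],138],[[-1,0,0],[0,0,0],138]]'
python3 -c "from h import *;rep()"
python3 -m handwheel '[[[-1,0,0],[0,0,0],138],[[-1,0,0],[0,0,0],138]]'
python3 -c "from h import *;rep()"
```

```text
t: 7.33
ee_pos: [0.5792, 0.0895, 0.2127]
orientation: [0.74, 0.673, 0.0, -0.0]
wrist_force: [-0.7, 3.6, -1.4]
width: 0.04
t 7.3333 p [0.5792 0.0895 0.2127] tipz 0.0307 ytool ang -5.45 tilt [ 2.e-04 -0.e+00 -1.e+00] F [-0.74  3.6  -1.38] w 0.03997768522896938 rel K along,lat mm [53.8 -0.6]
t: 7.5
ee_pos: [0.579, 0.0877, 0.2128]
orientation: [0.74, 0.673, 0.0, -0.0]
wrist_force: [0.4, 2.0, -0.7]
width: 0.0401
t 7.5 p [0.579  0.0877 0.2128] tipz 0.0308 ytool ang -5.44 tilt [ 3.e-04  0.e+00 -1.e+00] F [ 0.39  2.   -0.75] w 0.04010525409284932 rel K along,lat mm [55.6 -0.7]
t: 7.67
ee_pos: [0.5789, 0.0867, 0.2128]
orientation: [0.74, 0.673, 0.001, -0.001]
wrist_force: [0.5, 6.7, -0.3]
width: 0.04
t 7.6667 p [0.5789 0.0867 0.2128] tipz 0.0308 ytool ang -5.44 tilt [ 1.9e-03  2.0e-04 -1.0e+00] F [ 0.46  6.67 -0.27] w 0.04001069647440535 rel K along,lat mm [56.7 -0.7]
```

```bash
python3 -m handwheel '[[[-1,0,0],[0,0,0],138],[[-0.5,0,0],[0,0,0],138],[[0,0,0],[0,0,0],138]]'
python3 -c "from h import *;rep()"
python3 -m handwheel '[[[-1,0,0],[0,0,0],138],[[0,0,0],[0,0,0],138],[[0,0,0],[0,0,0],138]]'
python3 -c "from h import *;rep()"
```

```text
t: 7.92
ee_pos: [0.5789, 0.0864, 0.2129]
orientation: [0.74, 0.673, 0.001, -0.001]
wrist_force: [0.7, 8.0, -1.6]
width: 0.0401
t 7.9167 p [0.5789 0.0864 0.2129] tipz 0.0309 ytool ang -5.38 tilt [ 3.5e-03  5.0e-04 -1.0e+00] F [ 0.73  7.97 -1.59] w 0.040089744630404565 rel K along,lat mm [56.9 -0.7]
t: 8.17
ee_pos: [0.5788, 0.0862, 0.2129]
orientation: [0.739, 0.673, 0.002, -0.001]
wrist_force: [0.3, 10.2, -0.4]
width: 0.0397
t 8.1667 p [0.5788 0.0862 0.2129] tipz 0.0309 ytool ang -5.35 tilt [ 4.5e-03  6.0e-04 -1.0e+00] F [ 0.27 10.16 -0.41] w 0.03970106852112645 rel K along,lat mm [57.1 -0.7]
```

It has stalled firmly against the stop (10 N, no motion). Back off, rise, move aside and look.

```bash
python3 -m handwheel '[[[3,0,0],[0,0,0],138],[[5,0,0],[0,0,0],138],[[10,0,0],[0,0,0],138],[[10,0,0],[0,0,0],138],[[10,0,-10],[0,0,0],138],[[10,0,-25],[0,0,0],180],[[15,0,-30],[0,0,0],255],[[25,0,-20],[0,0,0],255],[[25,0,0],[0,0,0],255],[[25,0,0],[0,0,0],255],[[25,0,0],[0,0,0],255],[[0,0,0],[0,0,0],255],[[0,0,0],[0,0,0],255]]'
python3 - <<'E'
from h import *;rep()
from plant import snapshot
t=snapshot("top");np.savez("top1.npz",**t);s=snapshot("scene");np.savez("scene1.npz",**s)
a=cv2.resize(t["pixels"][150:240,160:315],(800,465),interpolation=cv2.INTER_CUBIC)[:300]
cv2.imwrite("pics/e.png",cv2.cvtColor(cv2.resize(t["pixels"][140:245,150:320],None,fx=4.7,fy=4.7,interpolation=cv2.INTER_CUBIC),cv2.COLOR_RGB2BGR))
z0=dict(np.load("scene0.npz"))["pixels"]
b=blobs(t["pixels"],(160,160,310,228))
for n in("cyan","magenta","yellow","green"):
  if n in b:print(n,b[n],ray(t,b[n][0][0],.056).round(4))
bs=blobs(z0,(200,150,330,260));print(bs.get("green"))
# button top by two views
g1=b["green"][0][0];g2=bs["green"][0][0]
def P(s):return s["intrinsics"]@np.c_[cv2.Rodrigues(s["rvec"])[0],np.ravel(s["tvec"])]
X=cv2.triangulatePoints(P(t),P(s),np.array(g1,float),np.array(g2,float)).ravel();print("button",X[:3]/X[3])
E
```

```text
t: 9.25
ee_pos: [0.5935, 0.2483, 0.2982]
orientation: [0.738, 0.674, 0.0, -0.0]
wrist_force: [-0.3, -1.3, 1.0]
width: 0.0013
t 9.25 p [0.5935 0.2483 0.2982] tipz 0.1162 ytool ang -5.18 tilt [ 6.e-04  4.e-04 -1.e+00] F [-0.27 -1.34  0.97] w 0.0013427629630073116 rel K along,lat mm [-105.6   -1.6]
cyan (((270.7200012207031, 195.45999145507812), (15.414928436279297, 32.38549041748047), 8.130102157592773), np.int32(308)) [ 0.5635 -0.0778  0.056 ]
magenta (((254.0, 193.00001525878906), (15.427407264709473, 33.42605209350586), 8.53076457977295), np.int32(354)) [ 0.5682 -0.0335  0.056 ]
yellow (((237.4864959716797, 190.58108520507812), (15.617903709411621, 31.893404006958008), 9.462322235107422), np.int32(253)) [0.5728 0.0103 0.056 ]
green (((291.5, 200.5), (11.0, 11.0), 90.0), np.int32(117)) [ 0.5524 -0.1328  0.056 ]
(((245.0, 158.5), (5.0, 10.0), 90.0), np.int32(45))
button [ 0.54731258 -0.13028376  0.07996307]
```

View pics/e.png

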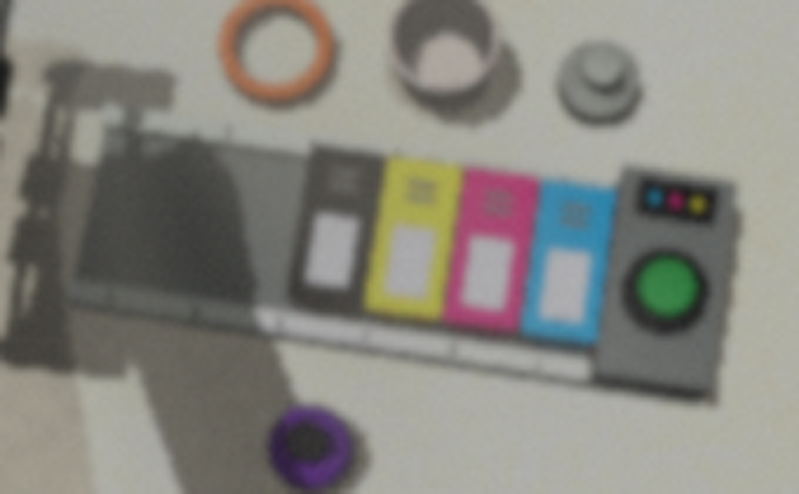

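The row is closed up, with cyan flush against the head at crop (612,260), pitches of about 44 mm, and the bystanders unmoved. The button is at about (0.548,-0.131) with its top near z 0.08. Go above it with the closed fingers.

```bash
python3 -m handwheel '[[[-15,-1,0],[0,0,0],255],[[-25,-1,0],[0,0,0],255],[[-25,-1,0],[0,0,0],255],[[-25,-1,0],[0,0,0],255],[[-25,-1,0],[0,0,0],255],[[-25,-1,0],[0,0,0],255],[[-25,-1,0],[0,0,0],255],[[-25,-1,0],[0,0,0],255],[[-25,-1,0],[0,0,0],255],[[-25,-1,0],[0,0,0],255],[[-25,-1,0],[0,0,0],255],[[-25,0,0],[0,0,0],255],[[-25,0,0],[0,0,0],255],[[-25,0,0],[0,0,0],255],[[-20,0,0],[0,0,0],255],[[-15,0,0],[0,0,0],255],[[-7,0,0],[0,0,0],255],[[0,0,0],[0,0,0],255],[[0,0,0],[0,0,0],255]]'
python3 - <<'E'
from h import *;rep()
from plant import bot
from scipy.spatial.transform import Rotation as Ro
s=bot.state();R=Ro.from_quat(s["orientation"]).as_matrix();print("tool mm to btn",1e3*R.T@(np.array([.548,-.131,.262])-s["ee_pos"]))
E
```

```text
t: 10.93
ee_pos: [0.5462, -0.1344, 0.2978]
orientation: [0.74, 0.672, 0.0, -0.0]
wrist_force: [-0.2, 0.3, -0.0]
width: 0.0006
t 10.9333 p [ 0.5462 -0.1344  0.2978] tipz 0.1158 ytool ang -5.54 tilt [ 5.e-04 -3.e-04 -1.e+00] F [-0.21  0.28 -0.01] w 0.0005663666342909976 rel K along,lat mm [279.8 -12. ]
tool mm to btn [ 3.53128532  1.45078913 35.77632647]
```

Correct laterally, descend to tip z of about 0.085, then press in small steps while watching force.

```bash
python3 -m handwheel '[[[3.5,1.5,10],[0,0,0],255],[[0,0,10],[0,0,0],255],[[0,0,8],[0,0,0],255],[[0,0,2],[0,0,0],255],[[0,0,0],[0,0,0],255]]'
python3 - <<'E'
from h import *;rep()
from plant import snapshot
s=snapshot("scene");cv2.imwrite("pics/f.png",cv2.resize(s["pixels"][120:240,180:320,::-1],None,fx=4.5,fy=4.5,interpolation=cv2.INTER_CUBIC))
E
```

```text
t: 11.35
ee_pos: [0.5484, -0.1298, 0.2662]
orientation: [0.74, 0.673, -0.001, -0.001]
wrist_force: [-0.7, -0.1, 0.8]
width: 0.0008
t 11.35 p [ 0.5484 -0.1298  0.2662] tipz 0.0842 ytool ang -5.39 tilt [ 1.0e-04 -2.9e-03 -1.0e+00] F [-0.74 -0.14  0.81] w 0.0008141749641724048 rel K along,lat mm [275.  -10.3]
```

View pics/f.png

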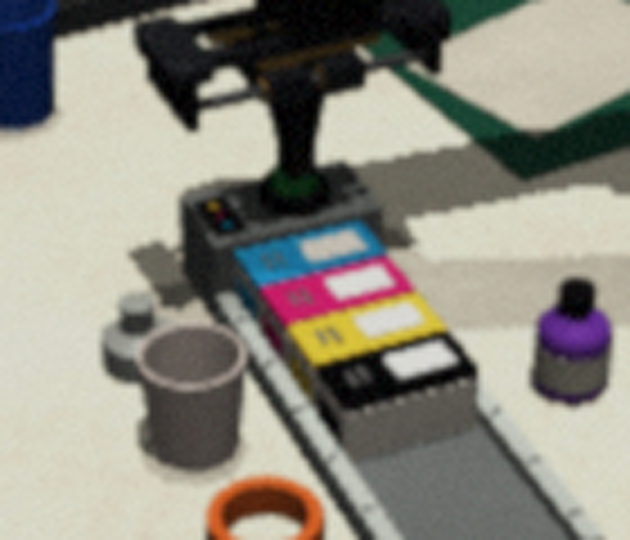

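The fingertips are centred over the button and the row is closed and home. Press down.

```bash
for i in 1; do :; done
python3 -m handwheel '[[[0,0,2],[0,0,0],255],[[0,0,2],[0,0,0],255],[[0,0,0],[0,0,0],255]]'
python3 -m handwheel '[[[0,0,2],[0,0,0],255],[[0,0,2],[0,0,0],255],[[0,0,0],[0,0,0],255]]'
python3 -m handwheel '[[[0,0,2],[0,0,0],255],[[0,0,1],[0,0,0],255],[[0,0,0],[0,0,0],255]]'
```

```text
t: 11.65
ee_pos: [0.549, -0.1305, 0.2639]
orientation: [0.74, 0.673, 0.0, 0.0]
wrist_force: [-0.3, 0.5, 1.0]
width: 0.0002
t: 11.9
ee_pos: [0.549, -0.1306, 0.26]
orientation: [0.74, 0.673, 0.0, 0.0]
wrist_force: [-0.8, -0.7, 5.0]
width: 0.0002
t: 12.15
ee_pos: [0.549, -0.1308, 0.2585]
orientation: [0.74, 0.673, 0.001, 0.0]
wrist_force: [-2.8, 0.9, 15.4]
width: 0.0005
```

```bash
python3 -m handwheel '[[[0,0,2],[0,0,0],255],[[0,0,0],[0,0,0],255],[[0,0,0],[0,0,0],255]]'
python3 -m handwheel '[[[0,0,-3],[0,0,0],255],[[0,0,-8],[0,0,0],255],[[0,0,-20],[0,0,0],255],[[0,0,-30],[0,0,0],255],[[0,0,-30],[0,0,0],255],[[20,0,-30],[0,0,0],255],[[40,0,-10],[0,0,0],255],[[40,0,0],[0,0,0],255],[[40,0,0],[0,0,0],255],[[40,0,0],[0,0,0],255],[[40,0,0],[0,0,0],255],[[40,0,0],[0,0,0],255],[[40,0,0],[0,0,0],255],[[40,0,0],[0,0,0],255],[[0,0,0],[0,0,0],255],[[0,0,0],[0,0,0],255]]'
python3 - <<'E'
from h import *;rep()
from plant import snapshot
t=snapshot("top");s=snapshot("scene")
b=blobs(t["pixels"],(160,160,310,228))
for n in("cyan","magenta","yellow","green"):
  if n in b:print(n,b[n][0][0],ray(t,b[n][0][0],.056).round(4))
a=t["pixels"][110:260,140:330];c=s["pixels"][130:280,180:370]
cv2.imwrite("pics/g.png",cv2.resize(np.hstack([a,c])[:,:,::-1],None,fx=2.1,fy=2.1,interpolation=cv2.INTER_CUBIC))
E
```

```text
t: 12.4
ee_pos: [0.549, -0.1309, 0.2582]
orientation: [0.74, 0.673, 0.001, -0.0]
wrist_force: [-7.5, 2.5, 28.2]
width: 0.0005
t: 13.73
ee_pos: [0.5802, 0.2114, 0.3846]
orientation: [0.738, 0.675, -0.001, -0.001]
wrist_force: [-0.4, -1.6, -0.5]
width: 0.0003
t 13.7333 p [0.5802 0.2114 0.3846] tipz 0.2026 ytool ang -5.09 tilt [-4.0e-04 -1.9e-03 -1.0e+00] F [-0.42 -1.63 -0.47] w 0.00034308139335610807 rel K along,lat mm [-67.6 -11.4]
cyan (270.719970703125, 195.45999145507812) [ 0.5635 -0.0778  0.056 ]
magenta (253.99267578125, 193.0489044189453) [ 0.5681 -0.0335  0.056 ]
yellow (237.39190673828125, 190.64865112304688) [0.5726 0.0105 0.056 ]
green (291.5000305175781, 200.50003051757812) [ 0.5524 -0.1328  0.056 ]
```

View pics/g.png

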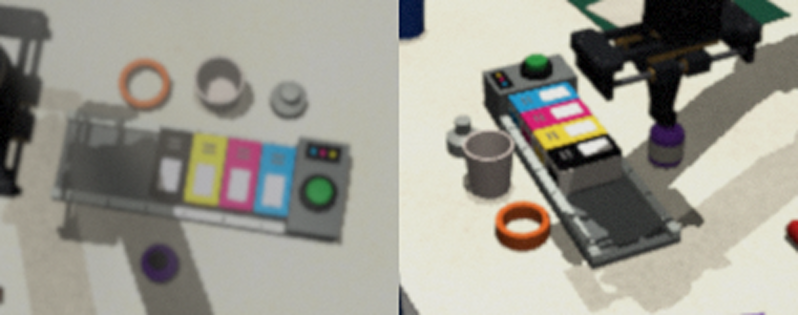

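The button bottomed out (28 N, no further travel) and is up again. The row is unchanged and closed, the bystanders are in place, and the arm is clear.

```bash
python3 -c "
from plant import hand_in
print(hand_in())"
```

```text
the job is handed in; nothing more can be done
None
```

The row of four is home against the end stop, the green button was pressed fully down, and the job is handed in at about 14 s of the 40 s allowed.

- **Pushing:** I pushed only on the black cartridge, with the jaws part-open and low inside the rail. The row moved about 69 mm until it stalled at the stop with 10 N on the wrist.
- **Button:** I then pressed with the closed fingers until the button stopped moving. It went down about 5.7 mm, judged from tool height, with the force reaching 28 N. I then lifted the arm clear.
- **Last pictures:** Cyan sits flush on the stop, and the cyan, magenta and yellow spacing is 44 to 45 mm. Black shows no visible gap; I judged it by eye because the colour mask did not pick it out. The button looks up again, and the bystanders near the dock look unmoved by eye.
- **What disagreed:**
  - My estimates of the rail direction spread over about 1.5° between edges, and the channel guided the row.
  - The button height came out at 0.080 m from the images, but contact was nearer 0.082 m, so I relied on force.
- **Not measured:** The button's travel cannot be read from the robot state. The last crops did not cover the pen cup, the spare cartridge and most of the screwdriver, but the arm never went low near them.

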